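# Tap the heel clamp's wedge tight

## Task

A glued heel block sits in the wooden wedge clamp, but the clamp's wedge still stands out loose. Pick up the wide-headed maul by its handle and knock the wedge into the clamp with it in two or more separate taps, drawing the maul back a few centimetres after each, until the wedge stops advancing and sits tight. Then stand the maul upright on its head on the bench, well clear of the wedge; do not touch the wedge with the fingers, and leave the narrow-headed maul where it stands.

Things in the scene. Friction and masses are not known exactly. Their poses are not given: they have to be found in the camera images.
- maul_grip (a point): Wide-headed maul, loose, 0.4 kg, standing upright on its head: white nylon drum head 64 mm across and 60 mm high; above it, coaxial, a dark turned wooden handle about 26 mm thick with a brass knob; 146 mm high in all. Strike with the round side of the head. Point on the axis at mid-handle, 105 mm above the underside; z points up the handle.
- small_maul_grip (a point): Narrow-headed maul, a bystander to leave alone: same handle, materials and height, but its head is only 38 mm across. Point on its axis 105 mm above its underside. It, the wide maul and a glue jar 75 mm high stand in three places left of the clamp, in changing order, centres at least 100 mm apart.
- wedge_butt (a point): Centre of the upright butt face (37 x 37 mm, centre 38.5 mm above the bench) of the clamp's pale wooden wedge, 170 mm long, which sticks out of the clamp's left end. The point's y axis is level and points straight out of the clamp, square to the face, to where the maul comes from; drive the wedge along -y. z is up.
- clamp: The wooden wedge clamp, fixed to the bench; place and yaw vary. Plywood base 170 (x) x 180 (y) x 20 mm with two cheeks up to 62 mm high along y and a dark layered heel block between them; origin at the underside near its middle. The wedge lies beside the block and leaves at the +y (left) end, where its butt stands 54 mm out of base and cheeks when loosest, 20 mm when home.
- wedge (a joint): How far the wedge has been driven in, in m: 0 is loosest, 0.034 the rigid stop where it is tight. It starts between 0 and 0.010, resists with 6 to 9 N, moves only while it is pushed and stays where it is left.
Mind the look-alikes: they are no part of the job. Leave any blue look-alike of the part that bears maul_grip alone.

How it is judged:
On the way, in this order (a step that is already met when the one before it is completed fails the run):
1. after a first tap the wedge is part of the way in (moved 3 mm or more, still short of 29 mm) and the maul has been drawn back at least 13 mm clear of it (distance of wedge_butt from where it was at the start of the episode above 0.003 m and value of joint wedge below 0.029 m and horizontal distance between maul_grip and wedge_butt between 0.045 and 0.2 m), for 0.1 s.
2. the wedge has been tapped home, within 4 mm of its stop, and the maul drawn back at least 13 mm clear of it (value of joint wedge above 0.03 m and horizontal distance between maul_grip and wedge_butt above 0.045 m), for 0.1 s.
At the end, for the whole second after the job is handed in: The wedge is within 4 mm of its stop (joint above 0.030), and the wide-headed maul stands released and upright (within 10 degrees) on its head on the bench, its axis more than 60 mm from the wedge's butt (value of joint wedge above 0.03 m and horizontal distance between maul_grip and wedge_butt above 0.06 m and angle between maul_grip's own z axis and vertical below 0.17 rad and height (world z) of maul_grip between 0.095 and 0.115 m); the robot touches nothing.
It fails at once if the fingers push on the wedge (contact force between the fingers and wedge above 2 N).
It fails at once if the narrow-headed maul is moved by more than 30 mm (distance of small_maul_grip from where it was at the start of the episode above 0.03 m).
It also fails if it takes over 54 s, if anything falls off the work surface, if the arm or the gripper's body presses on something with over 40 N, if the wrist force passes 120 N, or if a joint passes its speed limit or range.

## Robot

A 7-joint arm with a two-finger parallel gripper is mounted at the origin on the work surface. World frame = base frame: x ahead of the robot, y to its left, z up, the work surface at z = 0. Lengths are in m, angles in rad, forces in N, time in s.
With the tool pointing down it reaches from about 0.35 to 0.9 m from the base axis. Payload 8.1 kg.
Tool frame: the origin (TCP) lies midway between the tips of the shut fingers; the grasp point (between the pads) lies 19 mm behind it; z points along the fingers, y is the line along which they close (so a half turn about z gives the same grasp; the last joint's range is limited). The gripper opens to 92 mm and grips with 3 to 60 N. Pads are 19 mm wide; open, the fingers measure 130 mm over their backs; the gripper's body (75 mm by 190 mm) begins 47 mm behind the grasp point.
Start: joints at [-1.342, 0.434, 0.025, 1.573, -0.012, 1.134, -0.075], TCP at [0.204, 0.591, 0.227] pointing down, gripper open.
Joint ranges: [-2.62, 2.62], [-0.44, 2.09], [-1.27, 1.32], [0.08, 2.57], [-1.32, 4.46], [0.12, 2], [-2.74, 2.74]. Speed limits (rad/s): [2.22, 2.22, 3.01, 3.01, 3.14, 3.14, 3.14].

## Interface

Orientations are given as a rotation vector (axis times angle).
In Python, from cell import arm gives the robot as it stands.
- The arm moves only by the tool move_arm, never from a script. Its argument "motion" is a list of rows, each an object of numbers: "tx", "ty", "tz": the shift along the tool's x, y, z normalised to -1 to 1, where 1 is 1000 mm; "twist": the turn about the tool's z normalised to -1 to 1, where 1 is pi/2 rad. In form: [{"tx": .., "ty": .., "tz": .., "twist": ..}, ...]. A call has 1 to 12 rows; each row shifts and turns the commanded pose from where the row before left it, along the tool's axes as they then stand; what a row does not reach is not made up. A row lasts 1/10 s, in which the tool goes at most 50 mm and 8.59 degrees, less where a joint would pass 70% of its speed; a pose out of reach is approached as far as the arm can. A call with a number of a shift or a turn outside -1 to 1 is refused whole. A call with a gripper value outside its range is refused whole. "gripper" is the gripper's target within -1 to 1 (shut at 1, half-way at 0, fully open at -1), set as the call begins (left out, the last holds). The fingers move at their own pace and stop on an object; "squeeze" is the grip in N (left out, the last holds). Time passes only in rows, so rows that do not move let the fingers close. It gives the time, the measured TCP pose, the force, the opening and the grip force at its end, in the units of the state.
- arm.observe(): the state, without advancing time (a new reading comes with each control period).
- arm.get_image(name): name is "side" or "top"; returns the picture (384x512x3 uint8, red, green, blue); there is no depth.
- arm.calibration(name): a dict with "K" (3x3 intrinsics, pixels), "k1" (the pictures are not rectified: a ray, as slopes to the right and down, at radius r is drawn at 1 + k1 r^2 times it, then the intrinsics apply), "T" (4x4, takes a point from camera to world coordinates). Camera axes: x right, y down, z forward; pixel columns grow to the right and rows downward; lengths in m; the calibration is good to about 2 mm. A picture is of the moment at which its call begins. calibration takes no time and is no camera call.
- arm.sign_off(): hands the job in; it is judged then, once.
Trained networks look in the newest picture that a camera, given by its name, has taken for a name from the list of things; names that differ only in an ending like _2 or _b are one class to them, and where a whole thing is asked for, a point or a joint stands for the part that bears it (a point fixed in the world has none). Each returns a list of dicts, best first, with "conf" (0 to 1); they miss things now and then, are a little off and sometimes report something else, mostly with a low value. They report only what shows in the picture. A call takes as long as a camera call. They do not tell look-alikes from the thing itself.
- arm.look_for(camera, query): "point" ([column, row] as shares, 0 to 1, of the picture: columns of its width, rows of its height, amid what is visible of it).
- arm.regions_of(camera, query): "region" (384x512 bool, what is visible of it) and "point" ([column, row] as shares, 0 to 1, of the picture: columns of its width, rows of its height, amid what is visible of it).
- arm.place_of(camera, query): "point" ([column, row] as shares, 0 to 1, of the picture: columns of its width, rows of its height: a listed point, or the origin of a listed thing).
The state is a dict: "clock": time; "joints": joint angles; "dq": joint speeds; "joint_efforts": joint torques, N m; "position": TCP position; "ee_rot": TCP orientation; "force": force on the tool from outside, world axes, zero at the start; "ft_torque": the same for the moment, N m; "width": opening from 0.0 (shut) to 1.0 (fully open); "gripper_force": force on a finger pad.
Only numpy, scipy, OpenCV 4.12 (cv2) and the standard library are available. Lean on these libraries where they do the work, as an engineer would, in place of code of your own. Each camera call takes 0.05 s, during which the arm holds its last target. There are 200 camera calls.

## Working session

There is one attempt and no reset: what is moved stays moved. The work goes in short steps, Python scripts to look and compute and a tool call to move; the robot and the scene stay as the last step left them, time stands still between calls to the robot, and variables do not carry over. Pictures are saved under pics/ and viewed, at most 10 in all, crops included, and the job is handed in when it is done.

Besides the shell and the picture viewer there is one more tool, called after "Emit:" as name(argument=value, ...) on one line, values as JSON. move_arm: Moves the arm, as the interface text tells. Scaled input: -1 to 1 covers 1000 mm each way for a shift and pi/2 rad each way for a turn. Its arguments: {"type":"object","properties":{"motion":{"type":"array","items":{"type":"object","properties":{"tx":{"type":"number"},"ty":{"type":"number"},"tz":{"type":"number"},"twist":{"type":"number"}}}},"gripper":{"type":"number"},"squeeze":{"type":"number"}},"required":["motion"]}

```bash
ls; mkdir -p pics; cat > h.py <<'E'
import numpy as np, cv2
from cell import arm
def ray(cam,p):
    c=arm.calibration(cam);K=np.array(c['K']);T=np.array(c['T']);k=c['k1']
    d=np.linalg.inv(K)@[p[0],p[1],1];s=d[:2]/d[2];u=s.copy()
    for _ in range(30): u=s/(1+k*(u@u))
    return T[:3,3],T[:3,:3]@[u[0],u[1],1]
def atz(cam,p,z):
    o,d=ray(cam,p);return o+d*(z-o[2])/d[2]
def proj(cam,X):
    c=arm.calibration(cam);K=np.array(c['K']);T=np.array(c['T'])
    q=np.linalg.inv(T)@np.append(X,1);u=q[:2]/q[2];u=u*(1+c['k1']*(u@u));return (K@[u[0],u[1],1])[:2]
E
python3 - <<'E'
from h import *
for c in('top','side'):
    im=arm.get_image(c);cv2.imwrite(f'pics/{c}0.png',cv2.resize(im[:,:,::-1],(800,600)))
    for q,z in(('maul_grip',.105),('small_maul_grip',.105),('wedge_butt',.0385),('clamp',0)):
        for r in arm.place_of(c,q)[:3]:
            p=np.array(r['point'])*[512,384];print(c,q,round(r['conf'],2),p.round(1),atz(c,p,z).round(4))
    print(np.array(arm.calibration(c)['T']).round(2).tolist())
print(arm.observe())
E
```

```text
pics
top maul_grip 0.92 [173.4 146.4] [0.5992 0.2894 0.105 ]
top maul_grip 0.72 [115.1 155.7] [0.5838 0.4045 0.105 ]
top small_maul_grip 0.79 [200.2 227.3] [0.4396 0.2397 0.105 ]
top wedge_butt 0.71 [297.3 180.5] [0.5307 0.0415 0.0385]
top clamp 0.85 [354.4 168.6] [ 0.5566 -0.0894  0.    ]
[[-0.02, -1.0, 0.05, 0.47], [-1.0, 0.02, -0.0, 0.13], [0.0, -0.05, -1.0, 0.93], [0.0, 0.0, 0.0, 1.0]]
side maul_grip 0.96 [253.7 122. ] [0.5789 0.3952 0.105 ]
side maul_grip 0.82 [271.5 141.7] [0.6012 0.294  0.105 ]
side small_maul_grip 0.61 [210.2 161.2] [0.4427 0.2508 0.105 ]
side wedge_butt 0.6 [268.6 241.4] [0.5287 0.0378 0.0385]
side clamp 0.7 [294.6 305. ] [ 0.5457 -0.0969  0.    ]
[[0.97, -0.16, 0.17, 0.39], [-0.23, -0.64, 0.74, -0.48], [-0.01, -0.76, -0.66, 0.65], [0.0, 0.0, 0.0, 1.0]]
{'clock': 0.5, 'joints': array([-1.34163122,  0.43451259,  0.02498236,  1.57320369, -0.01163718,
        1.13400435, -0.07510595]), 'dq': array([-0.0007983 , -0.00102906,  0.00010818, -0.00015313,  0.00074438,
        0.00107149, -0.00084011]), 'joint_efforts': array([-1.84263961e-03, -6.67123818e+01,  9.82805640e-01, -3.14563537e+01,
       -6.05757348e-02,  3.38553172e-02,  3.35826837e-05]), 'position': array([0.20357683, 0.59092368, 0.22673237]), 'ee_rot': array([-5.18884571e-01, -3.09841781e+00, -3.06904393e-05]), 'force': array([-0.42655834, -0.09844565,  0.07384128]), 'ft_torque': array([-0.06013958,  0.02073868,  0.02349588]), 'gripper_force': 0.0, 'width': 0.9999649601519508}
```

View pics/top0.png

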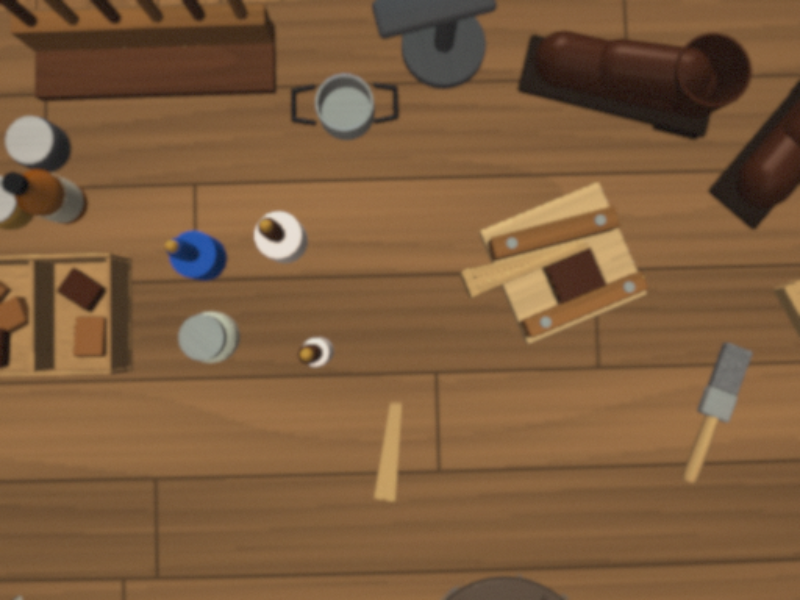

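View pics/side0.png

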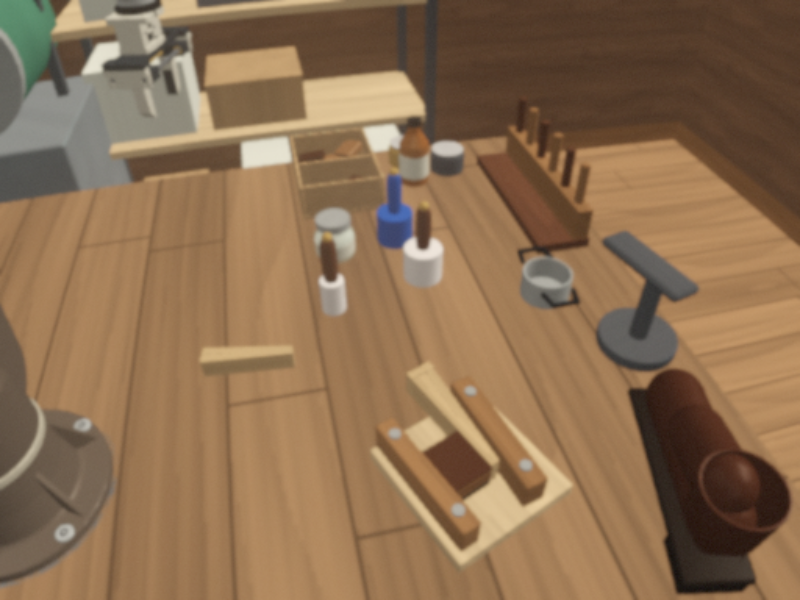

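The top picture shows the white wide maul at (278,236), the blue look-alike at (195,255), the narrow maul at (315,352), and the clamp with its wedge butt at (467,283). The side picture agrees: white maul at (423,260), butt at (420,370). So the (0.60, 0.29) detection is the target. Next I'll refine the maul position and the drive direction.

```bash
python3 - <<'E'
from h import *
s=.64
A=lambda p,z:atz('top',np.array(p)*s,z)[:2]
for n,a,b,z in(('base lo',(530,342),(646,292),.02),('base hi',(482,235),(600,185),.02),('cheek',(545,322),(629,287),.062),('cheek2',(512,243),(600,220),.062),('base left',(482,235),(530,342),.02)):
    d=A(a,z)-A(b,z);print(n,A(a,z).round(3),np.degrees(np.arctan2(d[1],d[0])).round(1),np.hypot(*d).round(3))
f1,f2=A((462,270),.057),A((472,297),.057);d=f2-f1;print('face',f1.round(4),f2.round(4),((f1+f2)/2).round(4),np.degrees(np.arctan2(d[1],d[0])).round(1),np.hypot(*d).round(4))
# white drum: top disc centre at z=.06
for c in('top','side'):
    im=arm.get_image(c).astype(int); m=((im.min(2)>150)&(im.max(2)-im.min(2)<45)).astype(np.uint8)
    u=proj(c,[.6,.29,.06]);n,l,st,ce=cv2.connectedComponentsWithStats(m)
    for i in range(1,n):
        if np.hypot(*(ce[i]-u))<25 and st[i][4]>60: print(c,st[i],ce[i],u.round(1), atz(c,ce[i],.03 if c=='side' else .05).round(4))
    bx=atz
big=cv2.resize(arm.get_image('top')[80:240,150:430,::-1],(784,448),interpolation=cv2.INTER_CUBIC);cv2.imwrite('pics/crop.png',big)
E
```

```text
base lo [ 0.447 -0.048] 111.7 0.176
base hi [0.597 0.014] 111.6 0.18
cheek [ 0.474 -0.06 ] 111.0 0.121
cheek2 [ 0.579 -0.02 ] 103.3 0.121
base left [0.597 0.014] 22.4 0.162
face [0.5455 0.0463] [0.5094 0.0341] [0.5274 0.0402] -161.4 0.0381
top [163 135  30  31 505] [179.38415842 151.29306931] [177.4 149.4] [0.5973 0.2876 0.05  ]
side [258 152  26  29 356] [272.75842697 163.07022472] [271.2 157.4] [0.6083 0.304  0.03  ]
```

View pics/crop.png

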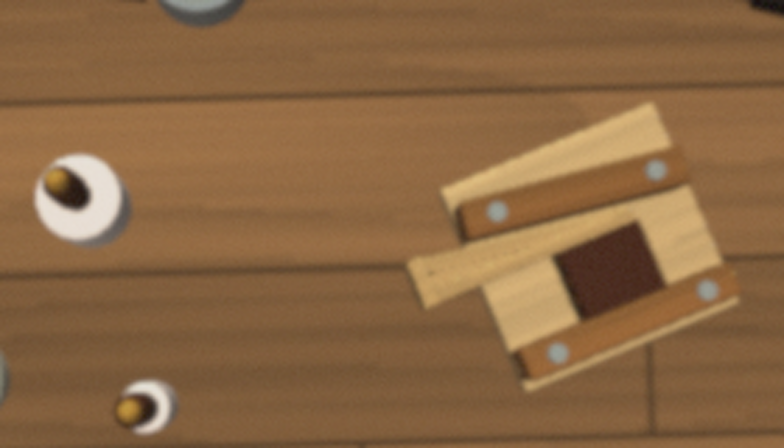

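The crop confirms it: white drum at (80,198) and butt edge from (408,262) to (425,308). That puts the maul at about (0.598, 0.289) and the butt at about (0.527, 0.040), with the drive axis at 111.5° and the wedge standing about 50 mm out. I'll turn the closing line onto the drive axis and approach.

Emit:
move_arm(motion=[{"twist": -0.09}, {"twist": -0.09}, {"twist": -0.09}, {"twist": -0.09}, {"twist": -0.09}, {"tx": -0.02, "ty": -0.034}, {"tx": -0.02, "ty": -0.034}, {"tx": -0.02, "ty": -0.034}, {"tx": -0.02, "ty": -0.034}, {"tx": -0.02, "ty": -0.034}, {"tx": -0.02, "ty": -0.034}, {"tx": -0.02, "ty": -0.034}], gripper=-1)

```text
invalid input
```

```bash
cat >> h.py <<'E'
from scipy.spatial.transform import Rotation as Ro
D=np.array([np.cos(np.radians(111.5)),np.sin(np.radians(111.5)),0]);BUTT=np.array([.527,.040,.0385])
def to(x,y,z):
    o=arm.observe();R=Ro.from_rotvec(o['ee_rot']).as_matrix();p=o['position']
    print('t',round(o['clock'],2),'p',p.round(4),'yaw_y',np.degrees(np.arctan2(R[1,1],R[0,1])).round(1),'tilt',np.degrees(np.arccos(-R[2,2])).round(1),'F',o['force'].round(1),'w',round(o['width'],3),'g',round(o['gripper_force'],1))
    print('tool delta',(R.T@(np.array([x,y,z])-p)).round(4),'along D',round((p-BUTT)@D,4),'lat',round((p-BUTT)@[D[1],-D[0],0],4))
E
python3 -c "
from h import *
to(.598,.289,.2)"
```

```text
t 0.65 p [0.2036 0.5909 0.2268] yaw_y 71.0 tilt 0.0 F [ 0.1 -0.7  0.7] w 1.001 g 0.0
tool delta [-0.4712 -0.1569  0.0268] along D 0.6311 lat -0.099
```

Emit:
move_arm(motion=[{"tx": 0, "ty": 0, "tz": 0, "twist": -0.09}, {"tx": 0, "ty": 0, "tz": 0, "twist": -0.09}, {"tx": 0, "ty": 0, "tz": 0, "twist": -0.09}, {"tx": 0, "ty": 0, "tz": 0, "twist": -0.09}, {"tx": 0, "ty": 0, "tz": 0, "twist": -0.09}, {"tx": -0.02, "ty": -0.034, "tz": 0, "twist": 0}, {"tx": -0.02, "ty": -0.034, "tz": 0, "twist": 0}, {"tx": -0.02, "ty": -0.034, "tz": 0, "twist": 0}, {"tx": -0.02, "ty": -0.034, "tz": 0, "twist": 0}, {"tx": -0.02, "ty": -0.034, "tz": 0, "twist": 0}, {"tx": -0.02, "ty": -0.034, "tz": 0, "twist": 0}, {"tx": -0.02, "ty": -0.034, "tz": 0, "twist": 0}], gripper=-1)

```text
clock: 1.85
position: [0.4222, 0.4196, 0.2269]
ee_rot: [-0.586, 3.086, 0.0]
force: [-0.1, 0.8, 0.1]
width: 0.998
gripper_force: 0.0
```

```bash
python3 -c "
from h import *
to(.598,.289,.2)"
```

```text
t 1.85 p [0.4222 0.4196 0.2269] yaw_y 111.5 tilt 0.0 F [-0.1  0.8  0.1] w 0.998 g 0.0
tool delta [-0.1157 -0.1859  0.0269] along D 0.3916 lat 0.0416
```

Emit:
move_arm(motion=[{"tx": -0.0232, "ty": -0.0372, "tz": 0, "twist": 0}, {"tx": -0.0232, "ty": -0.0372, "tz": 0, "twist": 0}, {"tx": -0.0232, "ty": -0.0372, "tz": 0, "twist": 0}, {"tx": -0.0232, "ty": -0.0372, "tz": 0, "twist": 0}, {"tx": -0.0232, "ty": -0.0372, "tz": 0, "twist": 0}, {"tx": 0, "ty": 0, "tz": 0.03, "twist": 0}, {"tx": 0, "ty": 0, "tz": 0.03, "twist": 0}, {"tx": 0, "ty": 0, "tz": 0, "twist": 0}])

```text
clock: 2.65
position: [0.5949, 0.2886, 0.1625]
ee_rot: [0.584, -3.08, 0.004]
force: [-1.0, 0.2, -0.6]
width: 1.002
gripper_force: 0.0
```

```bash
python3 - <<'E'
from h import *
to(.598,.289,.09)
im=arm.get_image('side');cv2.imwrite('pics/side1.png',cv2.resize(im[60:240,160:400,::-1],(800,600),interpolation=cv2.INTER_CUBIC))
E
```

```text
t 2.65 p [0.5949 0.2886 0.1625] yaw_y 111.5 tilt 0.4 F [-1.   0.2 -0.6] w 1.002 g 0.0
tool delta [-0.0036 -0.0007  0.0725] along D 0.2064 lat 0.1543
```

View pics/side1.png

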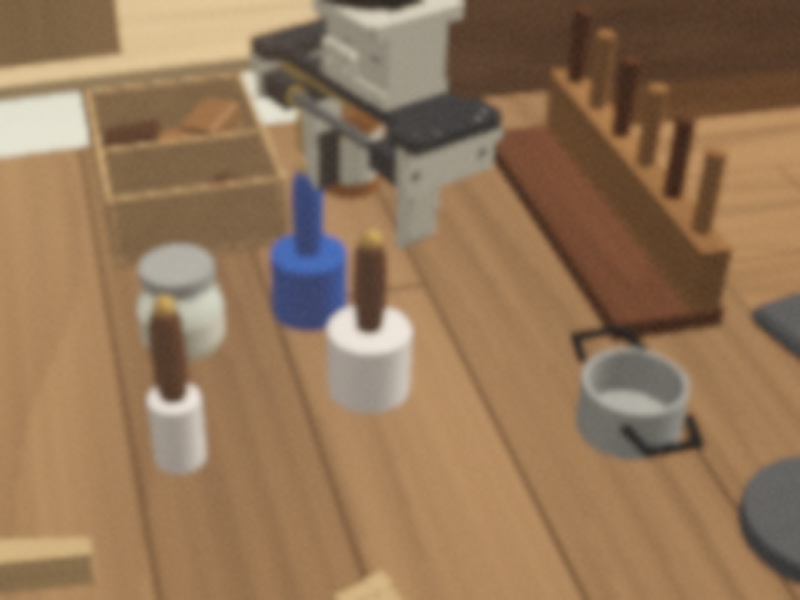

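The fingers straddle the knob at (370,240), with tips near (325,185) and (415,240), so they are centred. Descending and gripping.

Emit:
move_arm(motion=[{"tx": -0.003, "ty": 0, "tz": 0.02, "twist": 0}, {"tx": 0, "ty": 0, "tz": 0.02, "twist": 0}, {"tx": 0, "ty": 0, "tz": 0.02, "twist": 0}, {"tx": 0, "ty": 0, "tz": 0.013, "twist": 0}, {"tx": 0, "ty": 0, "tz": 0, "twist": 0}, {"tx": 0, "ty": 0, "tz": 0, "twist": 0}])

```text
clock: 3.3
position: [0.6005, 0.2918, 0.095]
ee_rot: [-0.586, 3.085, 0.001]
force: [0.4, -0.6, 1.3]
width: 1.001
gripper_force: 0.0
```

Emit:
move_arm(motion=[{"tx": 0, "ty": 0, "tz": 0, "twist": 0}, {"tx": 0, "ty": 0, "tz": 0, "twist": 0}, {"tx": 0, "ty": 0, "tz": 0, "twist": 0}, {"tx": 0, "ty": 0, "tz": 0, "twist": 0}, {"tx": 0, "ty": 0, "tz": 0, "twist": 0}, {"tx": 0, "ty": 0, "tz": 0, "twist": 0}, {"tx": 0, "ty": 0, "tz": 0, "twist": 0}, {"tx": 0, "ty": 0, "tz": 0, "twist": 0}, {"tx": 0, "ty": 0, "tz": 0, "twist": 0}, {"tx": 0, "ty": 0, "tz": 0, "twist": 0}], gripper=1, squeeze=50)

```text
clock: 4.3
position: [0.5999, 0.2912, 0.0937]
ee_rot: [0.586, -3.086, -0.0]
force: [0.3, -0.7, -0.8]
width: 0.268
gripper_force: 50.0
```

Emit:
move_arm(motion=[{"tx": 0, "ty": 0, "tz": -0.005, "twist": 0}, {"tx": 0, "ty": 0, "tz": -0.005, "twist": 0}, {"tx": 0, "ty": -0.029, "tz": 0, "twist": 0}, {"tx": 0, "ty": -0.029, "tz": 0, "twist": 0}, {"tx": 0, "ty": -0.029, "tz": 0, "twist": 0}, {"tx": 0, "ty": -0.029, "tz": 0, "twist": 0}, {"tx": 0.031, "ty": 0, "tz": 0, "twist": 0}, {"tx": 0.031, "ty": 0, "tz": 0, "twist": 0}, {"tx": 0.031, "ty": 0, "tz": 0, "twist": 0}, {"tx": 0.031, "ty": 0, "tz": 0, "twist": 0}, {"tx": 0.031, "ty": 0, "tz": 0, "twist": 0}, {"tx": 0, "ty": 0, "tz": 0, "twist": 0}])

```text
clock: 5.5
position: [0.4937, 0.1244, 0.1036]
ee_rot: [0.584, -3.082, 0.002]
force: [-0.2, 0.6, -3.1]
width: 0.269
gripper_force: 50.0
```

```bash
python3 - <<'E'
from h import *
to(*(BUTT+.032*D)[:2],.104)
a=arm.get_image('top')[100:250,210:410,::-1];b=arm.get_image('side')[100:250,180:380,::-1]
cv2.imwrite('pics/pre.png',cv2.resize(np.hstack([a,b]),(800,300),interpolation=cv2.INTER_CUBIC))
E
```

```text
t 5.5 p [0.4937 0.1244 0.1036] yaw_y 111.4 tilt 0.3 F [-0.2  0.6 -3.1] w 0.269 g 50.0
tool delta [-0.0001 -0.0587 -0.0003] along D 0.0907 lat -0.0
```

View pics/pre.png

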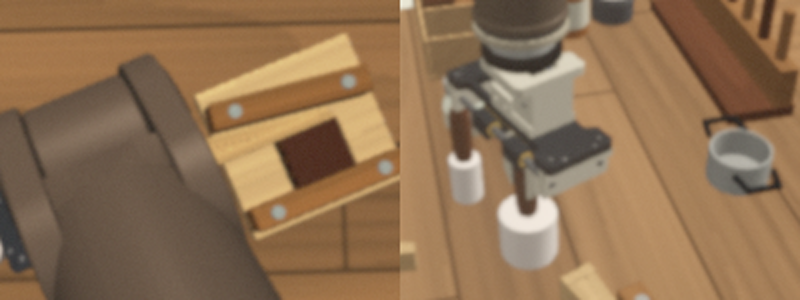

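The maul hangs upright in the grip, with the head at about (528,232) in the right half and the wedge just ahead at (590,280). First tap, then draw back.

Emit:
move_arm(motion=[{"tx": 0, "ty": -0.02, "tz": 0, "twist": 0}, {"tx": 0, "ty": -0.02, "tz": 0, "twist": 0}, {"tx": 0, "ty": -0.01, "tz": 0, "twist": 0}, {"tx": 0, "ty": -0.007, "tz": 0, "twist": 0}, {"tx": 0, "ty": -0.007, "tz": 0, "twist": 0}, {"tx": 0, "ty": -0.007, "tz": 0, "twist": 0}, {"tx": 0, "ty": 0, "tz": 0, "twist": 0}])

```text
clock: 6.3
position: [0.5242, 0.0623, 0.1039]
ee_rot: [-0.588, 3.086, 0.003]
force: [-0.5, 2.7, -3.6]
width: 0.262
gripper_force: 50.0
```

Emit:
move_arm(motion=[{"tx": 0, "ty": 0.01, "tz": 0, "twist": 0}, {"tx": 0, "ty": 0.02, "tz": 0, "twist": 0}, {"tx": 0, "ty": 0.02, "tz": 0, "twist": 0}, {"tx": 0, "ty": 0, "tz": 0, "twist": 0}, {"tx": 0, "ty": 0, "tz": 0, "twist": 0}, {"tx": 0, "ty": 0, "tz": 0, "twist": 0}])

```text
clock: 6.9
position: [0.506, 0.1067, 0.1037]
ee_rot: [-0.585, 3.086, -0.001]
force: [0.1, -0.0, -3.2]
width: 0.272
gripper_force: 50.0
```

```bash
python3 - <<'E'
from h import *
to(*(BUTT+.032*D)[:2],.104)
a=arm.get_image('top')[100:250,210:410,::-1];b=arm.get_image('side')[140:290,180:380,::-1]
cv2.imwrite('pics/tap1.png',cv2.resize(np.hstack([a,b]),(800,300),interpolation=cv2.INTER_CUBIC))
E
```

```text
t 6.9 p [0.506  0.1067 0.1037] yaw_y 111.5 tilt 0.0 F [ 0.1 -0.  -3.2] w 0.272 g 50.0
tool delta [ 0.0049 -0.0377 -0.0003] along D 0.0697 lat 0.0049
```

View pics/tap1.png

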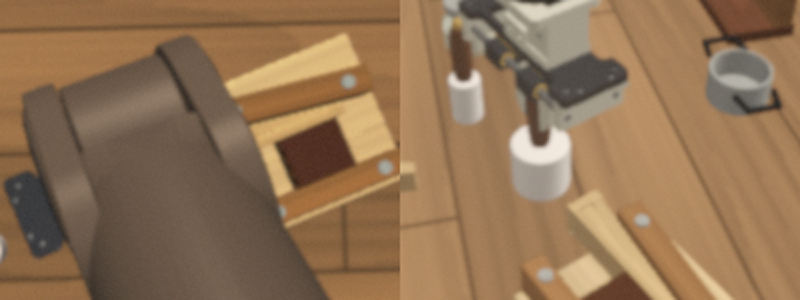

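```bash
python3 - <<'E'
from h import *
for a in(0,-.01,-.03):print(a,proj('side',BUTT+a*D+[0,0,.0185]).round(1))
for r in arm.place_of('side','wedge_butt')[:2]:
    p=np.array(r['point'])*[512,384];X=atz('side',p,.0385);print(r['conf'],p,X,(X-BUTT)@D)
E
```

```text
0 [267.6 234.7]
-0.01 [270.5 237.7]
-0.03 [276.4 243.9]
0.58 [270.6944 245.7984] [0.52988037 0.02520212 0.0385    ] -0.01482386462543525
```

The wedge moved about 11 mm, matching the picture (butt now near (585,205)). Second tap, with the sideways offset corrected.

Emit:
move_arm(motion=[{"tx": 0.004, "ty": -0.015, "tz": 0, "twist": 0}, {"tx": 0, "ty": -0.015, "tz": 0, "twist": 0}, {"tx": 0, "ty": -0.01, "tz": 0, "twist": 0}, {"tx": 0, "ty": -0.007, "tz": 0, "twist": 0}, {"tx": 0, "ty": -0.007, "tz": 0, "twist": 0}, {"tx": 0, "ty": -0.006, "tz": 0, "twist": 0}, {"tx": 0, "ty": 0, "tz": 0, "twist": 0}])

```text
clock: 7.75
position: [0.5236, 0.0511, 0.1038]
ee_rot: [0.587, -3.086, -0.003]
force: [-2.9, 4.5, -2.2]
width: 0.266
gripper_force: 50.0
```

Emit:
move_arm(motion=[{"tx": 0, "ty": -0.004, "tz": 0, "twist": 0}, {"tx": 0, "ty": 0, "tz": 0, "twist": 0}])

```text
clock: 7.95
position: [0.5248, 0.0481, 0.1038]
ee_rot: [0.588, -3.085, -0.004]
force: [-2.3, 5.7, -0.9]
width: 0.269
gripper_force: 50.0
```

Emit:
move_arm(motion=[{"tx": 0, "ty": -0.004, "tz": 0, "twist": 0}, {"tx": 0, "ty": 0, "tz": 0, "twist": 0}])

```text
clock: 8.15
position: [0.5262, 0.0446, 0.1037]
ee_rot: [0.588, -3.085, -0.004]
force: [-3.3, 7.2, -1.1]
width: 0.272
gripper_force: 50.0
```

```bash
python3 -c "
from h import *
to(*(BUTT+.0*D)[:2],.104)"
```

```text
t 8.15 p [0.5262 0.0446 0.1037] yaw_y 111.6 tilt 0.2 F [-3.3  7.2 -1.1] w 0.272 g 50.0
tool delta [ 0.0009 -0.0046 -0.0003] along D 0.0046 lat 0.0009
```

Emit:
move_arm(motion=[{"tx": 0, "ty": -0.003, "tz": 0, "twist": 0}, {"tx": 0, "ty": 0, "tz": 0, "twist": 0}])

```text
clock: 8.35
position: [0.5269, 0.0431, 0.1038]
ee_rot: [0.589, -3.084, -0.007]
force: [-5.4, 9.7, 2.2]
width: 0.266
gripper_force: 50.0
```

Emit:
move_arm(motion=[{"tx": 0, "ty": -0.003, "tz": 0, "twist": 0}, {"tx": 0, "ty": 0, "tz": 0, "twist": 0}])

```text
clock: 8.55
position: [0.5273, 0.0426, 0.104]
ee_rot: [0.592, -3.083, -0.011]
force: [-8.1, 17.0, 6.3]
width: 0.265
gripper_force: 50.0
```

```bash
python3 -c "
from h import *
to(*(BUTT+.0*D)[:2],.104)"
```

```text
t 8.55 p [0.5273 0.0426 0.104 ] yaw_y 111.7 tilt 0.4 F [-8.1 17.   6.3] w 0.265 g 50.0
tool delta [ 0.0013 -0.0023  0.    ] along D 0.0023 lat 0.0013
```

The force climbed to 19 N while the advance stalled at the predicted stop. Drawing back and checking.

Emit:
move_arm(motion=[{"tx": 0, "ty": 0.01, "tz": 0, "twist": 0}, {"tx": 0, "ty": 0.02, "tz": 0, "twist": 0}, {"tx": 0, "ty": 0.02, "tz": 0, "twist": 0}, {"tx": 0, "ty": 0.02, "tz": 0, "twist": 0}, {"tx": 0, "ty": 0.02, "tz": 0, "twist": 0}, {"tx": 0, "ty": 0.01, "tz": 0, "twist": 0}, {"tx": 0, "ty": 0, "tz": 0, "twist": 0}, {"tx": 0, "ty": 0, "tz": 0, "twist": 0}])

```text
clock: 9.35
position: [0.493, 0.1289, 0.1037]
ee_rot: [-0.585, 3.086, -0.001]
force: [0.8, 0.3, -4.0]
width: 0.267
gripper_force: 50.0
```

```bash
python3 - <<'E'
from h import *
to(.5,.1,.0937)
for r in arm.place_of('side','wedge_butt')[:2]:
    p=np.array(r['point'])*[512,384];X=atz('side',p,.0385);print(r['conf'],p,X,(X-BUTT)@D)
b=arm.get_image('side')[130:330,150:400,::-1]
cv2.imwrite('pics/tap2.png',cv2.resize(b,(750,600),interpolation=cv2.INTER_CUBIC))
E
```

```text
t 9.35 p [0.493  0.1289 0.1037] yaw_y 111.5 tilt 0.0 F [ 0.8  0.3 -4. ] w 0.267 g 50.0
tool delta [ 0.0041 -0.0295  0.01  ] along D 0.0952 lat 0.0009
0.58 [270.6944 245.7984] [0.52988037 0.02520212 0.0385    ] -0.01482386462543525
```

View pics/tap2.png

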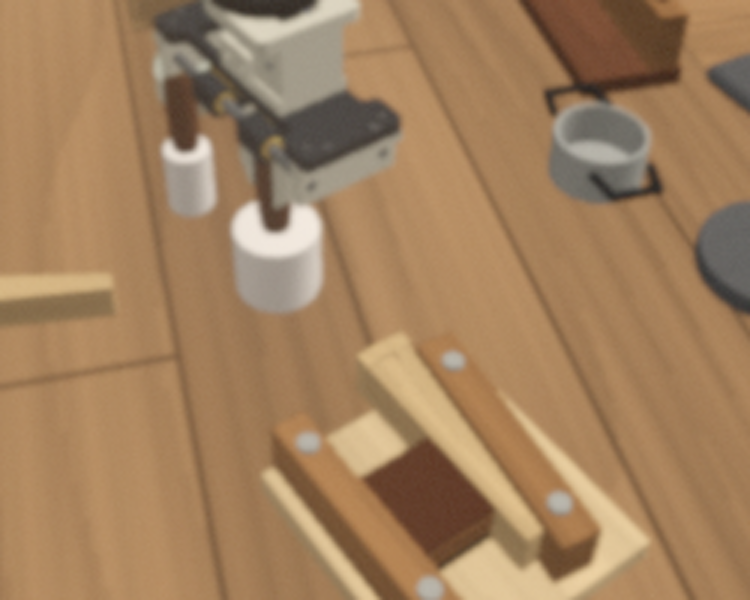

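The wedge butt's top edge now runs (358,355)–(405,335), which is about pixel (277,245) and matches the prediction for home. One check on the fresh picture before I set the maul down.

```bash
python3 - <<'E'
from h import *
for r in arm.place_of('side','wedge_butt')[:2]:
    p=np.array(r['point'])*[512,384];X=atz('side',p,.0385);print(r['conf'],p,X,(X-BUTT)@D)
Q=lambda p,z:atz('side',np.array(p)/3+[150,130],z)
m=Q((381,345),.057);e=Q((437,335),.062)
print(m,(m-BUTT)@D,'cheek top corner',(e-BUTT)@D)
E
```

```text
0.96 [275.0976 250.2144] [0.53558697 0.01177554 0.0385    ] -0.029407665680812684
[0.53832342 0.00897087 0.057     ] -0.03302009544508471 cheek top corner -0.05087174256739836
```

The butt stands about 20 mm out of the cheeks, so the wedge is home. Lowering the maul.

Emit:
move_arm(motion=[{"tx": 0, "ty": 0, "tz": 0.004, "twist": 0}, {"tx": 0, "ty": 0, "tz": 0.003, "twist": 0}, {"tx": 0, "ty": 0, "tz": 0.002, "twist": 0}, {"tx": 0, "ty": 0, "tz": 0, "twist": 0}, {"tx": 0, "ty": 0, "tz": 0, "twist": 0}])

```text
clock: 10.0
position: [0.4926, 0.1297, 0.0946]
ee_rot: [0.586, -3.086, 0.0]
force: [0.4, -0.6, -3.2]
width: 0.268
gripper_force: 50.0
```

Emit:
move_arm(motion=[{"tx": 0, "ty": 0, "tz": 0.001, "twist": 0}, {"tx": 0, "ty": 0, "tz": 0, "twist": 0}, {"tx": 0, "ty": 0, "tz": 0, "twist": 0}])

```text
clock: 10.3
position: [0.4927, 0.1298, 0.0938]
ee_rot: [-0.586, 3.086, 0.0]
force: [0.6, -0.3, -2.9]
width: 0.269
gripper_force: 50.0
```

Emit:
move_arm(motion=[{"tx": 0, "ty": 0, "tz": 0.001, "twist": 0}, {"tx": 0, "ty": 0, "tz": 0, "twist": 0}, {"tx": 0, "ty": 0, "tz": 0, "twist": 0}])

```text
clock: 10.6
position: [0.4929, 0.1299, 0.0936]
ee_rot: [-0.586, 3.086, 0.0]
force: [-2.2, -0.7, 6.9]
width: 0.266
gripper_force: 50.0
```

Emit:
move_arm(motion=[{"tx": 0, "ty": 0, "tz": 0.001, "twist": 0}, {"tx": 0, "ty": 0, "tz": 0, "twist": 0}, {"tx": 0, "ty": 0, "tz": 0, "twist": 0}])

```text
clock: 10.9
position: [0.4931, 0.1299, 0.0935]
ee_rot: [-0.585, 3.085, 0.001]
force: [-6.2, -1.2, 19.5]
width: 0.266
gripper_force: 50.0
```

Seated on the bench. Easing off, then releasing by opening part way and then fully.

Emit:
move_arm(motion=[{"tx": 0, "ty": 0, "tz": -0.001, "twist": 0}, {"tx": 0, "ty": 0, "tz": 0, "twist": 0}])

```text
clock: 11.1
position: [0.493, 0.1299, 0.0936]
ee_rot: [-0.585, 3.085, 0.0]
force: [-3.0, -0.1, 10.5]
width: 0.269
gripper_force: 50.0
```

Emit:
move_arm(motion=[{"tx": 0, "ty": 0, "tz": 0, "twist": 0}, {"tx": 0, "ty": 0, "tz": 0, "twist": 0}, {"tx": 0, "ty": 0, "tz": 0, "twist": 0}, {"tx": 0, "ty": 0, "tz": 0, "twist": 0}, {"tx": 0, "ty": 0, "tz": 0, "twist": 0}, {"tx": 0, "ty": 0, "tz": 0, "twist": 0}, {"tx": 0, "ty": 0, "tz": 0, "twist": 0}, {"tx": 0, "ty": 0, "tz": 0, "twist": 0}], gripper=-0.6)

```text
clock: 11.9
position: [0.4926, 0.1298, 0.0927]
ee_rot: [-0.586, 3.086, 0.0]
force: [0.9, 0.0, -0.0]
width: 0.802
gripper_force: 0.0
```

Emit:
move_arm(motion=[{"tx": 0, "ty": 0, "tz": -0.01, "twist": 0}, {"tx": 0, "ty": 0, "tz": -0.02, "twist": 0}, {"tx": 0, "ty": 0, "tz": -0.03, "twist": 0}, {"tx": 0, "ty": 0, "tz": -0.03, "twist": 0}, {"tx": 0, "ty": 0, "tz": -0.03, "twist": 0}, {"tx": 0, "ty": 0, "tz": -0.03, "twist": 0}, {"tx": 0, "ty": 0, "tz": 0, "twist": 0}, {"tx": 0, "ty": 0, "tz": 0, "twist": 0}])

```text
clock: 12.7
position: [0.4929, 0.1298, 0.2438]
ee_rot: [-0.585, 3.085, 0.001]
force: [-0.8, 0.7, -0.4]
width: 0.799
gripper_force: 0.0
```

```bash
python3 - <<'E'
from h import *
to(.5,.1,.2)
b=arm.get_image('side')[90:290,150:400,::-1]
cv2.imwrite('pics/end.png',cv2.resize(b,(750,600),interpolation=cv2.INTER_CUBIC))
for r in arm.place_of('side','maul_grip')[:2]:
    p=np.array(r['point'])*[512,384];print(r['conf'],atz('side',p,.105))
E
```

```text
t 12.7 p [0.4929 0.1298 0.2438] yaw_y 111.5 tilt 0.1 F [-0.8  0.7 -0.4] w 0.799 g 0.0
tool delta [ 0.0044 -0.0303  0.0438] along D 0.0961 lat 0.0012
0.93 [0.49186478 0.13489111 0.105     ]
0.66 [0.58303244 0.4009989  0.105     ]
```

View pics/end.png

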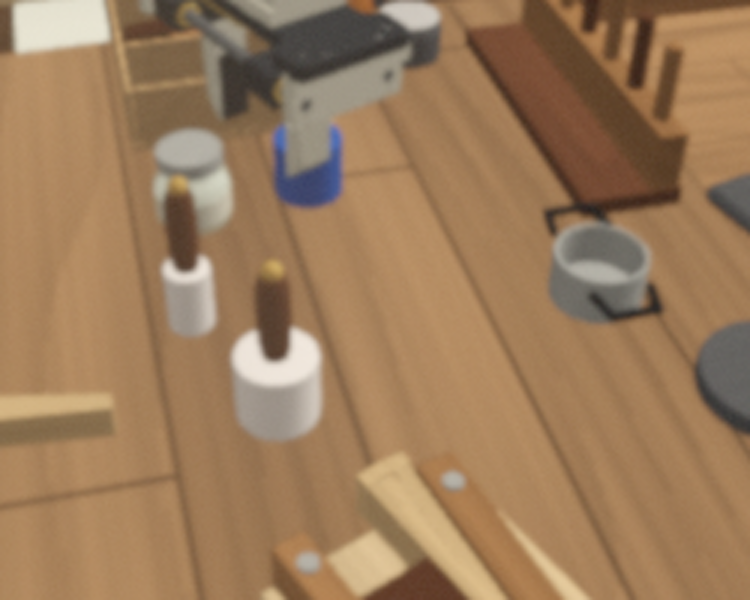

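The wide maul stands upright at (277,385), released and clear of the wedge butt at (385,470). The narrow maul at (190,290) is undisturbed.

```bash
python3 -c "
from cell import arm
print(arm.sign_off())"
```

```text
the job is handed in; nothing more can be done
None
```

The job is handed in, with no verdict returned: the wedge was tapped home in two taps, and the wide maul stands upright and released about 0.12 m from the butt, with the narrow maul undisturbed.

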